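Pointing check of a dispensed order, then shut the box

TASK

Make the pointing check on the finished order before it goes out: point at the order slip on the clipboard, then at the larger of the two ointment jars in the open box, then at the dropper bottle in the box, each time keeping the shut fingertips still about 2 cm above the middle of it for a good second, without touching it. Then push the lid gently over with the fingertips until it is fully shut, leaving the things in the box and the loose things around it untouched.

Things in the scene. Friction and masses are not known exactly. Their poses are not given: they have to be found in the camera images.
- box: Blue plastic box, fixed, 180 (its x) by 280 (its y) by 80 mm high; walls 4 mm, inner floor 5 mm above the counter; 45 mm high dividers make 2 by 3 compartments of 86 by 91 mm, one thing standing in each, arranged differently every time. Origin: centre of the underside, z up. Its lid is hinged along the edge at its own +x side, which faces the robot's left within about 15 degrees.
- lid_hinge (a point): Middle of the lid's hinge line, at the box's own (94, 0, 81) mm; the line runs along the box's y axis. With the lid at angle a, a point of its outer face at r from the hinge lies r cos a from the line towards the box's -x and r sin a above it, plus 4 mm along the face's outward normal (sin a towards the box's +x, cos a up).
- lid (a joint): Lid angle in rad: 0 fully shut (hard stop), 1.57 upright, 2.1 the limit of opening; starts at 1.65 to 2.0, leaning outwards. A stiff hinge (0.22 N m of friction; lid 0.12 to 0.2 kg) holds it at any angle: it neither falls nor springs and must be pushed all the way with up to 3 N near its free edge. Shut, its top lies 85 mm above the counter.
- lid_edge (a point): Middle of the lid's free edge on its outer (upper) face, 190 mm from the hinge; moves with the lid. The lid is a flat blue 4 mm panel, 290 mm along the hinge, with a 10 mm skirt on its inner side; in the middle of the free edge a 44 mm wide tab reaches 204 mm from the hinge.
- clipboard: Brown fibreboard clipboard lying flat, fixed to the counter, 215 (its x) by 150 by 4 mm, with a steel clip 16 mm high at its far, +x end (away from the robot). Origin: centre of the underside.
- slip (a point): Centre of the order slip, a white ruled sheet 148 by 105 mm under the clip, on its upper face 5 mm above the counter.
- big_jar: The larger of two white round screw-cap ointment jars of the same shape: 60 mm diameter, 46 mm high. Stands loose in a compartment. Origin: centre of the underside, 5 mm above the counter.
- dropper: White dropper bottle, 27 mm diameter, with a slender tapered, pointed cap 9 to 17 mm wide, 62 mm high in all. Stands loose in a compartment. Origin: centre of the underside.
- small_jar: The smaller white ointment jar, 38 mm diameter, 32 mm high, in a compartment. Leave alone. Origin: centre of the underside.
- tablet_bottle: White plastic tablet bottle, 44 mm diameter, 68 mm high, in a compartment. Leave alone. Origin: centre of the underside.
- carton: Upright medicine carton 34 by 58 by 64 mm high, in a compartment. Leave alone. Origin: centre of the underside.
- vial: Amber glass vial 24 mm diameter, 47 mm high, with a flat aluminium cap, in a compartment. Leave alone. Origin: centre of the underside.
- measuring_cup: Open plastic measuring cup, 60 mm diameter, 55 mm high, on the counter beyond the clipboard. Leave alone. Origin: centre of the underside.
- mortar: White ceramic mortar, 92 mm diameter, 55 mm high, on the counter beyond the box. Leave alone. Origin: centre of the underside.
- stapler: Stapler, 135 by 34 by 52 mm high, on the counter left of the box. Leave alone. Origin: centre of the underside.
- stamp: Hand stamp with a wooden knob, 30 by 44 by 68 mm high, on the counter left of the box. Leave alone. Origin: centre of the underside.
Things that resemble listed ones, but are neither listed nor needed, are in the scene too. What is shaped like the big_jar but green or red is not meant.

How it is judged:
On the way, in this order (a step that is already met when the one before it is completed fails the run):
1. point at the order slip: grasp point within 35 mm of its centre horizontally, fingertips just above it (up to about 50 mm) for 0.8 s, lid still open (horizontal distance between the grasp point and slip below 0.035 m and z of the grasp point in the frame of slip between 0.02 and 0.07 m and value of joint lid above 1.2 rad), for 0.8 s.
2. point at the larger ointment jar: within 22 mm of its axis, fingertips just above its cap (up to about 50 mm) for 0.8 s, lid still open (horizontal distance between the grasp point and big_jar below 0.022 m and z of the grasp point in the frame of big_jar between 0.066 and 0.116 m and value of joint lid above 1.2 rad), for 0.8 s.
3. point at the dropper bottle: within 18 mm of its axis, fingertips just above its cap (up to about 50 mm) for 0.8 s, lid still open (horizontal distance between the grasp point and dropper below 0.018 m and z of the grasp point in the frame of dropper between 0.082 and 0.132 m and value of joint lid above 1.2 rad), for 0.8 s.
4. push the lid fully shut (value of joint lid below 0.04 rad), for 0.2 s.
At the end, for the whole second after the job is handed in: The lid is fully shut (within 0.04 rad) and at rest, and everything in the box and on the counter is within 12 mm of where it started (value of joint lid below 0.04 rad and velocity of joint lid between -0.05 and 0.05 rad/s and distance of each of big_jar, dropper, small_jar, tablet_bottle, carton, vial, measuring_cup, mortar, stapler, stamp from where it was at the start of the episode below 0.012 m); the robot touches nothing.
It fails at once if the robot touches the clipboard or slip (contact force between any of the fingers, the arm and clipboard above 0.5 N).
It fails at once if the robot touches a thing in the box (contact force between any of the fingers, the arm and big_jar above 0.5 N or contact force between any of the fingers, the arm and dropper above 0.5 N or contact force between any of the fingers, the arm and small_jar above 0.5 N or contact force between any of the fingers, the arm and tablet_bottle above 0.5 N or contact force between any of the fingers, the arm and carton above 0.5 N or contact force between any of the fingers, the arm and vial above 0.5 N).
It fails at once if the robot touches a thing standing loose on the counter (contact force between any of the fingers, the arm and measuring_cup above 0.5 N or contact force between any of the fingers, the arm and mortar above 0.5 N or contact force between any of the fingers, the arm and stapler above 0.5 N or contact force between any of the fingers, the arm and stamp above 0.5 N).
It fails at once if a loose thing is lifted, carried or shifted by more than 12 mm (distance of any of big_jar, dropper, small_jar, tablet_bottle, carton, vial, measuring_cup, mortar, stapler, stamp from where it was at the start of the episode above 0.012 m).
It fails at once if the lid is slammed (faster than 3 rad/s) (velocity of joint lid below -3 rad/s).
It also fails if it takes over 64 s, if anything falls off the work surface, if the arm or the gripper's body presses on something with over 40 N, if the wrist force passes 120 N, or if a joint passes its speed limit or range.

ROBOT

A 7-joint arm with a two-finger parallel gripper is mounted at the origin on the work surface. World frame = base frame: x ahead of the robot, y to its left, z up, the work surface at z = 0. Lengths are in m, angles in rad, forces in N, time in s.
With the tool pointing down it reaches from about 0.4 to 0.85 m from the base axis. Payload 10.4 kg.
Tool frame: the origin (TCP) lies between the finger pads; the fingertips stand 22 mm ahead of it and the grasp point (between the pads) lies 3 mm ahead of it; z points along the fingers, y is the line along which they close (so a half turn about z gives the same grasp; the last joint's range is limited). The gripper opens to 85 mm and grips with 20 to 120 N. Pads are 22 mm wide; open, the fingers measure 114 mm over their backs; the gripper's body (76 mm by 85 mm) begins 54 mm behind the grasp point. The pads swing forward as they close: fully open they stand 13 mm farther back than shut.
Start: joints at [-1.325, 0.332, -0.065, 1.46, 0.022, 1.35, -0.088], TCP at [0.166, 0.603, 0.253] pointing down, gripper open.
Joint ranges: [-2.6, 2.6], [-0.5, 2.12], [-1.47, 1.34], [0.16, 2.42], [-1.27, 4.41], [0.06, 2.06], [-2.6, 2.6]. Speed limits (rad/s): [2.22, 2.22, 2.79, 2.79, 3.14, 3.14, 3.14].

INTERFACE

Orientations are given as a unit quaternion [x, y, z, w].
In Python, from workcell import manip, camera, ticket, boxes_of, outline_of gives the robot as it stands.
- The arm moves only by the tool carry_out, never from a script. Its argument "deltas" is a list of rows, each a list of 5 numbers: the shift along the tool's x, y, z as a fraction of full scale, then the turn about the tool's z as a fraction of full scale, then the opening, from -1 (shut) to 1 (fully open), so that 0 is half open. In form: [[tx, ty, tz, spin, gripper], ...]. A call has 1 to 20 rows; each row is the pose to reach, as a shift and turn from the pose commanded when the call began, along the tool's axes at that moment; what a row does not reach only later rows make up. Full scale, the value 1, is 150 mm for a shift and 30 degrees for a turn. A row lasts 1/8 s, in which the tool goes at most 62.5 mm and 10.7 degrees, less where a joint would pass 70% of its speed; a pose out of reach is approached as far as the arm can. A call with a number of a shift or a turn outside -1 to 1 is refused whole. A call with a gripper value outside its range is refused whole. The fingers move at their own pace and stop on an object; "force" is the grip in N (left out, the last holds). Time passes only in rows, so rows that repeat a pose let the fingers close. It gives the time, the measured TCP pose, the force, the opening and the grip force at its end, in the units of the state.
- manip.get_obs(): the state, without advancing time (a new reading comes with each control period).
- camera(name): name is "side" or "top" or "wrist"; returns a dict with "img" (400x640x3 uint8, red, green, blue), "depth" (400x640 float32, m along the optical axis (not along the pixel's ray), 0 where there is no reading), "vertical_fov" (degrees; the focal length in pixels is half the picture's height over the tangent of half this angle, whatever the lens; pixels are square), "cx", "cy" (the principal point, pixels), "k1" (the pictures are not rectified: a ray, as slopes to the right and down, at radius r is drawn at 1 + k1 r^2 times it, then the intrinsics apply), "R" (3x3) and "t" (3): a world point X has camera coordinates R X + t. Camera axes: x right, y down, z forward; pixel columns grow to the right and rows downward; lengths in m; the calibration is good to about 2 mm. A picture is of the moment at which its call begins.
- ticket.hand_in(): hands the job in; it is judged then, once.
Trained networks look in a picture, given as the dict that the camera call returned (one of the last four; its "shot" number tells which), for a name from the list of things; names that differ only in an ending like _2 or _b are one class to them, and where a whole thing is asked for, a point or a joint stands for the part that bears it (a point fixed in the world has none). Each returns a list of dicts, best first, with "conf" (0 to 1); they miss things now and then, are a little off and sometimes report something else, mostly with a low value. They report only what shows in the picture. A call takes as long as a camera call. They do not tell look-alikes from the thing itself.
- boxes_of(query, picture): "position" ([x, y, z] in m, in world coordinates, good to about 4 mm: the middle of the surface that is visible of it).
- outline_of(query, picture): "region" (400x640 bool, what is visible of it).
The state is a dict: "clock": time; "joint_pos": joint angles; "joint_velocities": joint speeds; "tau": joint torques, N m; "position": TCP position; "ee_rot": TCP orientation; "ft_force": force on the tool from outside, world axes, zero at the start; "torque": the same for the moment, N m; "grip_width": opening from 0.0 (shut) to 1.0 (fully open); "grasp_force": force on a finger pad.
Only numpy, scipy, OpenCV 4.12 (cv2) and the standard library are available. Lean on these libraries where they do the work, as an engineer would, in place of code of your own. Each camera call takes 0.05 s, during which the arm holds its last target. There are 200 camera calls.

## Working session

There is one attempt and no reset: what is moved stays moved. The work goes in short steps, Python scripts to look and compute and a tool call to move; the robot and the scene stay as the last step left them, time stands still between calls to the robot, and variables do not carry over. Pictures are saved under pics/ and viewed, at most 10 in all, crops included, and the job is handed in when it is done.

Besides the shell and the picture viewer there is one more tool, called after "Emit:" by a JSON object that holds its "op" and its "data", one argument or row to a line. carry_out: Moves the arm, as the interface text tells. Its arguments: {"type":"object","properties":{"deltas":{"type":"array","items":{"type":"array","items":{"type":"number"}}},"force":{"type":"number"}},"required":["deltas"]}

```bash
mkdir -p pics
cat > h.py <<'E'
import numpy as np, cv2
from workcell import manip, camera, ticket, boxes_of, outline_of
def cloud(p):
    h,w=p["depth"].shape; f=h/2/np.tan(np.radians(p["vertical_fov"])/2)
    K=np.array([[f,0,p["cx"]],[0,f,p["cy"]],[0,0,1.]])
    v,u=np.mgrid[:h,:w]
    s=cv2.undistortPoints(np.stack([u,v],-1).reshape(-1,1,2).astype(np.float64),K,np.array([p["k1"],0,0,0.])).reshape(h,w,2)
    d=p["depth"]; c=np.dstack([s[...,0]*d,s[...,1]*d,d])
    return (c-p["t"])@p["R"]   # R^T (c-t)
E
python3 - <<'E'
from h import *
o=manip.get_obs(); print({k:np.round(v,3) for k,v in o.items()})
for n in ("top","side"):
    p=camera(n); cv2.imwrite(f"pics/{n}1.png",p["img"][...,::-1]); c=cloud(p)
    np.savez(f"{n}1.npz",c=c,img=p["img"],depth=p["depth"])
    for q in ["slip","clipboard","big_jar","small_jar","dropper","box","lid","tablet_bottle","carton","vial","measuring_cup","mortar","stapler","stamp"]:
        try: print(n,q,[(np.round(b["position"],3).tolist(),round(b["conf"],2)) for b in boxes_of(q,p)[:4]])
        except Exception as e: print(n,q,e)
E
```

```text
{'clock': np.float64(0.0), 'joint_pos': array([-1.325,  0.333, -0.065,  1.461,  0.022,  1.35 , -0.088]), 'joint_velocities': array([-0.   , -0.001,  0.001, -0.   ,  0.001,  0.001,  0.001]), 'tau': array([-1.0000e-03, -6.2546e+01,  4.9000e-02, -3.9160e+01,  1.6000e-02,
        1.0000e-02, -0.0000e+00]), 'position': array([0.166, 0.602, 0.252]), 'ee_rot': array([ 0.134,  0.991, -0.001, -0.   ]), 'ft_force': array([-0.199, -0.879, -0.403]), 'torque': array([-0.01 , -0.051,  0.017]), 'grasp_force': np.float64(0.0), 'grip_width': np.float64(0.998)}
top slip [([0.531, -0.314, 0.007], 0.92), ([0.578, 0.158, 0.2], 0.23)]
top clipboard [([0.528, -0.314, 0.005], 0.62)]
top big_jar [([0.662, 0.066, 0.052], 0.89), ([0.668, 0.229, 0.045], 0.68), ([0.769, 0.212, 0.04], 0.57)]
top small_jar [([0.472, 0.1, 0.034], 0.57)]
top dropper [([0.553, 0.003, 0.036], 0.65), ([0.557, 0.114, 0.051], 0.53)]
top box [([0.557, 0.116, 0.047], 0.74)]
top lid [([0.58, 0.155, 0.196], 0.57), ([0.557, 0.115, 0.049], 0.52)]
top tablet_bottle [([0.563, 0.085, 0.073], 0.66), ([0.53, -0.313, 0.009], 0.25)]
top carton [([0.6
[... 474 characters left out ...]
small_jar [([0.48, 0.1, 0.036], 0.67), ([0.463, 0.017, 0.038], 0.36)]
side dropper [([0.56, 0.008, 0.031], 0.49)]
side box [([0.558, 0.047, 0.04], 0.55), ([0.557, 0.005, 0.035], 0.52)]
side lid [([0.616, 0.16, 0.268], 0.72), ([0.644, -0.016, 0.066], 0.34)]
side tablet_bottle [([0.571, 0.089, 0.072], 0.67)]
side carton [([0.641, -0.016, 0.064], 0.74), ([0.796, 0.008, 0.039], 0.31)]
side vial [([0.641, -0.018, 0.065], 0.69), ([0.561, 0.047, 0.046], 0.45)]
side measuring_cup [([0.737, -0.236, 0.034], 0.79)]
side mortar [([0.795, 0.008, 0.039], 0.61)]
side stapler [([0.652, 0.386, 0.052], 0.98), ([0.461, 0.017, 0.04], 0.36)]
side stamp [([0.454, 0.383, 0.022], 0.9), ([0.616, 0.16, 0.266], 0.72)]
```

View pics/top1.png

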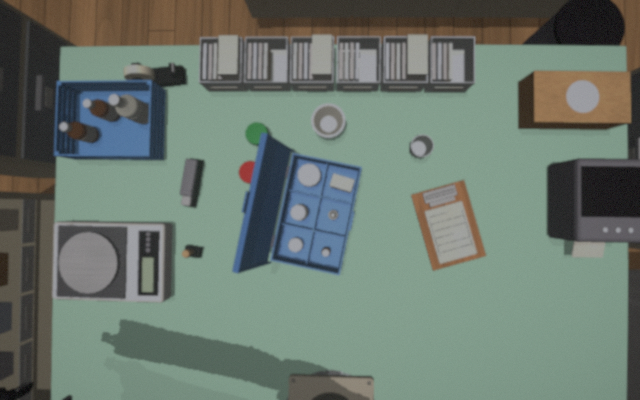

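View pics/side1.png

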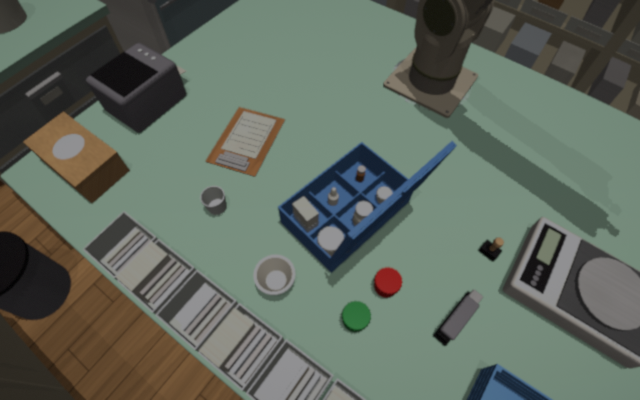

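Run:
```python
import numpy as np, cv2
from scipy.optimize import minimize
from scipy.spatial import cKDTree
for n in ("top","side"):
    z=np.load(n+"1.npz"); c=z["c"]; im=z["img"].astype(int); ok=z["depth"]>0
    blue=ok&(im[...,2]>im[...,0]+30)&(im[...,2]>im[...,1]+15)
    xy=c[...,:2]; near=(np.hypot(c[...,0]-.56,c[...,1]-.08)<.28)
    rim=c[blue&near&(abs(c[...,2]-.079)<.004)]
    (cx,cy),(w,h),a=cv2.minAreaRect(rim[:,:2].astype(np.float32)); print(n,"rim",len(rim),cx,cy,w,h,a)
    # lid plane: blue points above 0.10
    L=c[blue&near&(c[...,2]>.10)]; 
    m=L.mean(0); 
    for _ in range(3):
        u,s,vt=np.linalg.svd(L-m,full_matrices=False); nrm=vt[2]*np.sign(vt[2][2]); d=(L-m)@nrm; L=L[abs(d)<.008]; m=L.mean(0)
    yaw=np.degrees(np.arctan2(nrm[1],nrm[0])); print(" lid n",len(L),m.round(4),nrm.round(3),"normal azim",yaw.round(2),"tilt",np.degrees(np.arcsin(nrm[2])).round(2),"zmax",L[:,2].max(), "resid",d.std())
    top=L[L[:,2]>L[:,2].max()-.02]; print(" top band",top.mean(0).round(3))
    for q,(x,y),r,z0,z1 in [("jar",(.664,.066),.05,.044,.06),("drop",(.557,.006),.04,.05,.075),("drop2",(.557,.006),.04,.02,.075),("vial",(.461,.018),.04,.045,.065)]:
        s=c[ok&(np.hypot(c[...,0]-x,c[...,1]-y)<r)&(c[...,2]>z0)&(c[...,2]<z1)&~blue]
        if len(s): print(" ",q,len(s),s.mean(0).round(4),((s.max(0)+s.min(0))/2).round(4),s[:,2].max().round(3))
    s=c[ok&(np.hypot(c[...,0]-.53,c[...,1]+.314)<.13)&(im.min(-1)>140)]
    r=cv2.minAreaRect(s[:,:2].astype(np.float32)); print(" slip",len(s),s.mean(0).round(4),r)
```

```text
top rim 511 0.5580509901046753 0.043414048850536346 0.17961211502552032 0.27877870202064514 78.97208404541016
 lid n 1137 [0.5806 0.1664 0.2584] [-0.189 -0.97   0.151] normal azim -101.03 tilt 8.66 zmax 0.28388484580805934 resid 0.0036561711645644998
 top band [0.582 0.167 0.269]
  jar 397 [0.6595 0.0651 0.0495] [0.663  0.0731 0.0493] 0.054
  drop 28 [5.558e-01 1.000e-04 6.120e-02] [5.549e-01 2.000e-04 6.030e-02] 0.068
  drop2 73 [0.5556 0.     0.0463] [5.557e-01 4.000e-04 4.950e-02] 0.068
  vial 45 [0.4569 0.0184 0.0512] [0.4568 0.0184 0.0502] 0.054
 slip 2030 [ 0.5148 -0.3176  0.0051] ((0.5329964756965637, -0.31280848383903503), (0.18997322022914886, 0.10158160328865051), 16.871366500854492)
side rim 543 0.5566347241401672 0.038037776947021484 0.17241241037845612 0.2816908359527588 79.9312744140625
 lid n 1209 [0.597  0.1651 0.2665] [0.191 0.981 0.032] normal azim 79.01 tilt 1.85 zmax 0.2843393663631965 resid 0.003991222602644857
 top band [0.595 0.165 0.269]
  jar 537 [0.6631 0.0655 0.0502] [0.668  0.0723 0.0519] 0.06
  drop 37 [0.5564 0.0026 0.0598] [0.556 0.002 0.059] 0.068
  drop2 136 [0.5612 0.0037 0.0409] [0.5701 0.0147 0.0438] 0.068
  vial 42 [0.4566 0.019  0.051 ] [0.456  0.0186 0.0499] 0.054
 slip 0 [nan nan nan] ((0.0, 0.0), (0.0, 0.0), 0.0)<stdin>:21: RuntimeWarning: Mean of empty slice.
  ret = um.true_divide(
```

The top picture shows the box at about (318,215), with its lid opened to the left and the big jar at (309,174). The dropper is at (333,215) and the slip at (450,233). The side view agrees. I'm moving off now, crossing high over the lid.

Emit:
{"op": "carry_out", "data": {
  "deltas": [
    [-0.3, -0.3, -0.4, 0, -1],
    [-0.6, -0.6, -0.8, 0, -1],
    [-1, -1, -1, 0, -1],
    [-1, -1, -1, 0, -1],
    [-1, -1, -1, 0, -1],
    [-1, -1, -1, 0, -1]
  ]
}}

```text
clock: 2.25
position: [0.2709, 0.4181, 0.4037]
ee_rot: [0.134, 0.991, 0.001, 0.0]
ft_force: [-0.3, 1.3, -0.3]
grip_width: 0.001
grasp_force: 0.0
```

Emit:
{"op": "carry_out", "data": {
  "deltas": [
    [-0.3, -0.3, 0, 0, -1],
    [-0.6, -0.6, 0, 0, -1],
    [-1, -1, 0, 0, -1],
    [-1, -1, 0, 0, -1],
    [-1, -1, 0, 0, -1],
    [-1, -1, 0, 0, -1]
  ]
}}

```text
clock: 3.0
position: [0.3746, 0.2356, 0.4025]
ee_rot: [0.133, 0.991, -0.001, -0.0]
ft_force: [0.4, -0.2, -0.0]
grip_width: 0.001
grasp_force: 0.0
```

Emit:
{"op": "carry_out", "data": {
  "deltas": [
    [-0.3, -0.3, 0, 0, -1],
    [-0.6, -0.6, 0, 0, -1],
    [-1, -1, 0, 0, -1],
    [-1, -1, 0, 0, -1],
    [-1, -1, 0, 0, -1],
    [-1, -1, 0, 0, -1]
  ]
}}

```text
clock: 3.75
position: [0.48, 0.0515, 0.4029]
ee_rot: [0.132, 0.991, -0.0, -0.0]
ft_force: [0.6, -0.0, -0.7]
grip_width: -0.002
grasp_force: 0.0
```

Emit:
{"op": "carry_out", "data": {
  "deltas": [
    [-0.2, -0.3, 0, 0, -1],
    [-0.4, -0.6, 0, 0, -1],
    [-0.6, -1, 0, 0, -1],
    [-0.6, -1, 0, 0, -1],
    [-0.6, -1, 0, 0, -1],
    [-0.6, -1, 0, 0, -1]
  ]
}}

```text
clock: 4.5
position: [0.5275, -0.1168, 0.4031]
ee_rot: [0.132, 0.991, 0.0, -0.0]
ft_force: [0.2, 0.4, 0.6]
grip_width: 0.0
grasp_force: 0.0
```

Emit:
{"op": "carry_out", "data": {
  "deltas": [
    [-0.05, -0.35, 0, 0, -1],
    [-0.1, -0.7, 0.2, 0, -1],
    [-0.13, -1, 0.5, 0, -1],
    [-0.13, -1, 0.8, 0, -1],
    [-0.13, -1, 1, 0, -1],
    [-0.13, -1, 1, 0, -1]
  ]
}}

```text
clock: 5.25
position: [0.506, -0.2668, 0.2515]
ee_rot: [0.133, 0.991, 0.001, -0.002]
ft_force: [-0.2, -0.2, 0.4]
grip_width: 0.001
grasp_force: 0.0
```

Emit:
{"op": "carry_out", "data": {
  "deltas": [
    [-0.06, -0.16, 0.1, 0, -1],
    [-0.13, -0.33, 0.4, 0, -1],
    [-0.13, -0.33, 0.7, 0, -1],
    [-0.13, -0.33, 1, 0, -1],
    [-0.13, -0.33, 1, 0, -1],
    [-0.13, -0.33, 1, 0, -1]
  ]
}}

```text
clock: 6.0
position: [0.5134, -0.3222, 0.1059]
ee_rot: [0.133, 0.991, -0.0, 0.001]
ft_force: [-0.3, -0.2, 1.2]
grip_width: -0.002
grasp_force: 0.0
```

Run:
```python
from h import *
p=camera("top"); cv2.imwrite("pics/top2.png",cv2.resize(p["img"][130:290,200:520,::-1],None,fx=2.5,fy=2.5,interpolation=cv2.INTER_CUBIC))
print(manip.get_obs()["position"],[(b["position"],b["conf"]) for b in boxes_of("slip",p)])
```

```text
[ 0.51347446 -0.32237272  0.10611967] [([0.5451, -0.2966, 0.0057], 0.94)]
```

View pics/top2.png

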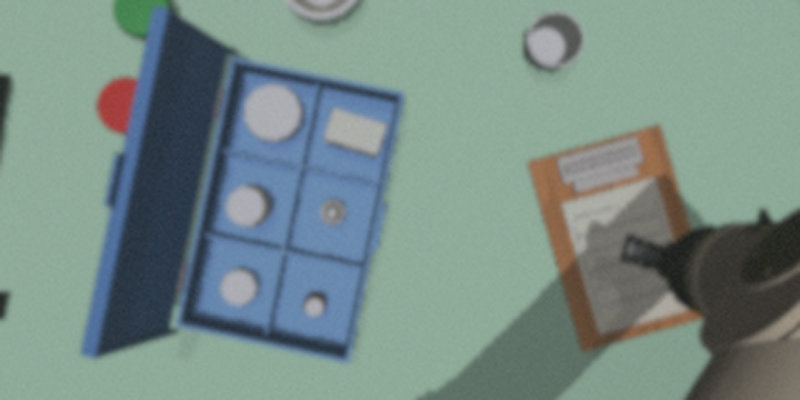

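The picture shows the fingertips at about (635,250), over the middle of the slip at about (628,258). I'm lowering to it.

Emit:
{"op": "carry_out", "data": {
  "deltas": [
    [0, 0.01, 0.12, 0, -1],
    [0, 0.01, 0.24, 0, -1],
    [0, 0.01, 0.36, 0, -1],
    [0, 0.01, 0.36, 0, -1],
    [0, 0.01, 0.36, 0, -1],
    [0, 0.01, 0.36, 0, -1],
    [0, 0.01, 0.36, 0, -1],
    [0, 0.01, 0.36, 0, -1],
    [0, 0.01, 0.36, 0, -1],
    [0, 0.01, 0.36, 0, -1],
    [0, 0.01, 0.36, 0, -1],
    [0, 0.01, 0.36, 0, -1],
    [0, 0.01, 0.36, 0, -1],
    [0, 0.01, 0.36, 0, -1],
    [0, 0.01, 0.36, 0, -1],
    [0, 0.01, 0.36, 0, -1]
  ]
}}

```text
clock: 8.1
position: [0.5123, -0.3205, 0.0493]
ee_rot: [0.134, 0.991, 0.0, -0.0]
ft_force: [1.1, -0.2, 0.0]
grip_width: 0.001
grasp_force: 0.0
```

```bash
cat >> h.py <<'E'
from scipy.spatial.transform import Rotation as Ro
def go(*targets):
    o=manip.get_obs(); M=Ro.from_quat(o["ee_rot"]); p=np.array(o["position"])
    for t in targets:
        print(t, (M.inv().apply(np.array(t)-p)/.15).round(2)); p=np.array(t)
E
python3 -c "
from h import *
go((.5134,-.3222,.23),(.54,-.17,.23),(.60,-.05,.23),(.661,.061,.23),(.661,.061,.102),(.661,.061,.18),(.556,.0015,.18),(.556,.0015,.111))"
```

```text
(0.5134, -0.3222, 0.23) [-0.01 -0.01 -1.2 ]
(0.54, -0.17, 0.23) [0.1  1.03 0.  ]
(0.6, -0.05, 0.23) [-0.17  0.88  0.  ]
(0.661, 0.061, 0.23) [-0.2   0.82  0.  ]
(0.661, 0.061, 0.102) [-0.   -0.    0.85]
(0.661, 0.061, 0.18) [ 0.    0.   -0.52]
(0.556, 0.0015, 0.18) [ 0.57 -0.57 -0.  ]
(0.556, 0.0015, 0.111) [-0.   -0.    0.46]
```

Emit:
{"op": "carry_out", "data": {
  "deltas": [
    [0, 0, -0.3, 0, -1],
    [0, 0, -0.7, 0, -1],
    [0, 0, -1, 0, -1],
    [0, 0.2, -1, 0, -1],
    [0, 0.2, -1, 0, -1],
    [0, 0.2, -1, 0, -1]
  ]
}}

```text
clock: 8.85
position: [0.5199, -0.2918, 0.199]
ee_rot: [0.134, 0.991, -0.0, -0.0]
ft_force: [0.4, 0.3, -0.4]
grip_width: 0.002
grasp_force: 0.0
```

Emit:
{"op": "carry_out", "data": {
  "deltas": [
    [0.0, 0.3, -0.1, 0, -1],
    [0.05, 0.6, -0.2, 0, -1],
    [0.1, 0.83, -0.2, 0, -1],
    [0.1, 0.83, -0.2, 0, -1],
    [0.1, 0.83, -0.2, 0, -1]
  ]
}}

```text
clock: 9.48
position: [0.5383, -0.169, 0.2291]
ee_rot: [0.135, 0.991, -0.0, -0.0]
ft_force: [0.4, -0.5, -0.1]
grip_width: -0.003
grasp_force: 0.0
```

Emit:
{"op": "carry_out", "data": {
  "deltas": [
    [-0.05, 0.3, 0, 0, -1],
    [-0.1, 0.6, 0, 0, -1],
    [-0.17, 0.88, 0, 0, -1],
    [-0.17, 0.88, 0, 0, -1],
    [-0.17, 0.88, 0, 0, -1]
  ]
}}

```text
clock: 10.1
position: [0.5982, -0.0494, 0.229]
ee_rot: [0.135, 0.991, -0.001, -0.0]
ft_force: [0.2, -0.8, -0.3]
grip_width: 0.0
grasp_force: 0.0
```

Emit:
{"op": "carry_out", "data": {
  "deltas": [
    [-0.05, 0.25, 0, 0, -1],
    [-0.1, 0.5, 0, 0, -1],
    [-0.15, 0.7, 0, 0, -1],
    [-0.2, 0.82, 0, 0, -1],
    [-0.2, 0.82, 0, 0, -1],
    [-0.2, 0.82, 0, 0, -1]
  ]
}}

```text
clock: 10.85
position: [0.6597, 0.0609, 0.2295]
ee_rot: [0.135, 0.991, -0.0, 0.0]
ft_force: [-0.2, -0.3, 1.3]
grip_width: 0.0
grasp_force: 0.0
```

Run:
```python
from h import *
p=camera("side"); cv2.imwrite("pics/side2.png",cv2.resize(p["img"][100:300,240:500,::-1],None,fx=3,fy=3,interpolation=cv2.INTER_CUBIC))
go((.661,.061,.102))
```

```text
(0.661, 0.061, 0.102) [-0.01  0.    0.85]
```

View pics/side2.png

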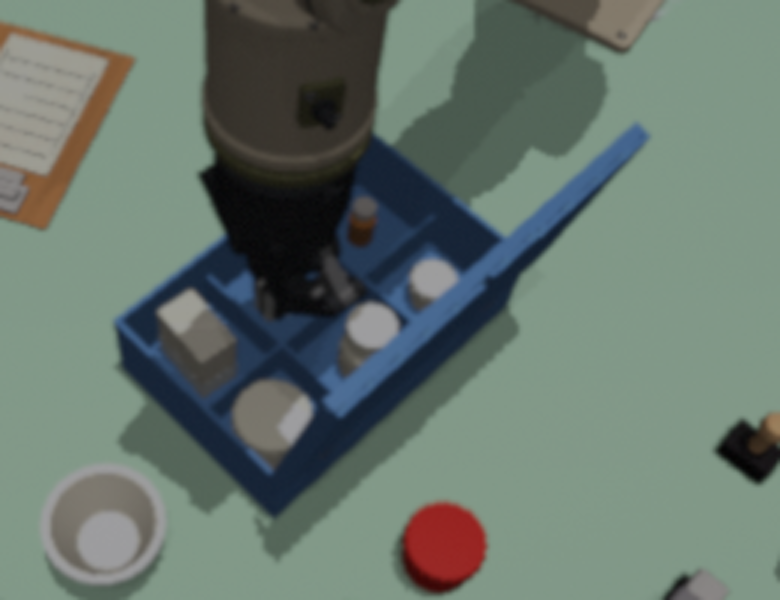

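The fingertips are clear and the big jar at (272,412) lies below them. I'm lowering onto it, well clear of the lid.

Emit:
{"op": "carry_out", "data": {
  "deltas": [
    [0, 0, 0.2, 0, -1],
    [0, 0, 0.4, 0, -1],
    [0, 0, 0.6, 0, -1],
    [0, 0, 0.75, 0, -1],
    [0, 0, 0.85, 0, -1],
    [0, 0, 0.85, 0, -1],
    [0, 0, 0.85, 0, -1],
    [0, 0, 0.85, 0, -1],
    [0, 0, 0.85, 0, -1],
    [0, 0, 0.85, 0, -1],
    [0, 0, 0.85, 0, -1],
    [0, 0, 0.85, 0, -1],
    [0, 0, 0.85, 0, -1],
    [0, 0, 0.85, 0, -1],
    [0, 0, 0.85, 0, -1],
    [0, 0, 0.85, 0, -1],
    [0, 0, 0.85, 0, -1]
  ]
}}

```text
clock: 13.02
position: [0.6601, 0.0635, 0.1018]
ee_rot: [0.134, 0.991, 0.0, -0.0]
ft_force: [0.0, -0.5, -0.1]
grip_width: -0.001
grasp_force: 0.0
```

Run:
```python
from h import *
p=camera("side"); cv2.imwrite("pics/side3.png",cv2.resize(p["img"][100:300,240:500,::-1],None,fx=3,fy=3,interpolation=cv2.INTER_CUBIC))
```

```text
(no output)
```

View pics/side3.png

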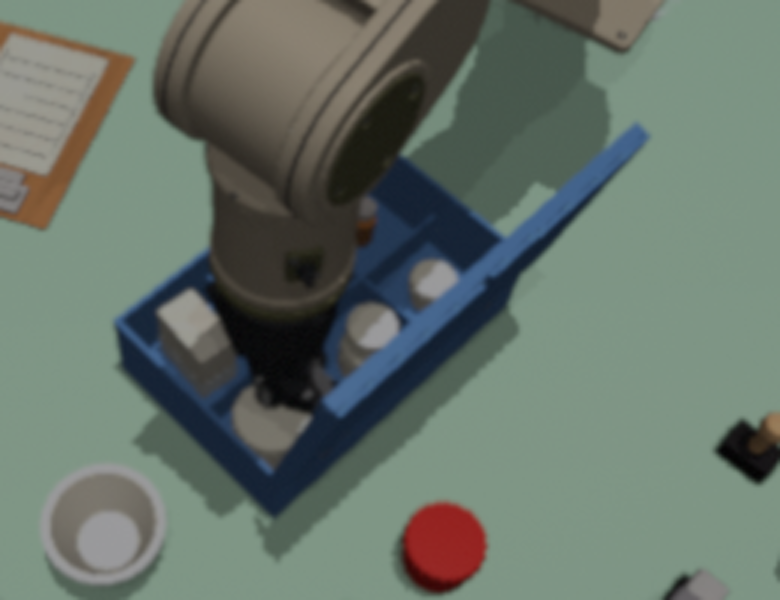

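The fingertips at about (290,385) hovered over the jar cap with no contact force. Next is the dropper.

Emit:
{"op": "carry_out", "data": {
  "deltas": [
    [0, 0, -0.3, 0, -1],
    [0, 0, -0.55, 0, -1],
    [0.2, -0.2, -0.55, 0, -1],
    [0.4, -0.4, -0.55, 0, -1],
    [0.57, -0.58, -0.55, 0, -1],
    [0.57, -0.58, -0.55, 0, -1],
    [0.57, -0.58, -0.55, 0, -1],
    [0.57, -0.58, -0.55, 0, -1]
  ]
}}

```text
clock: 14.08
position: [0.5551, 0.003, 0.1843]
ee_rot: [0.134, 0.991, -0.0, 0.0]
ft_force: [-0.9, 0.2, -0.1]
grip_width: 0.002
grasp_force: 0.0
```

Run:
```python
from h import *
go((.556,.0015,.111))
```

```text
(0.556, 0.0015, 0.111) [-0.01 -0.01  0.49]
```

Emit:
{"op": "carry_out", "data": {
  "deltas": [
    [0, 0, 0.15, 0, -1],
    [0, 0, 0.3, 0, -1],
    [0, 0, 0.42, 0, -1],
    [0, 0, 0.48, 0, -1],
    [0, 0, 0.48, 0, -1],
    [0, 0, 0.48, 0, -1],
    [0, 0, 0.48, 0, -1],
    [0, 0, 0.48, 0, -1],
    [0, 0, 0.48, 0, -1],
    [0, 0, 0.48, 0, -1],
    [0, 0, 0.48, 0, -1],
    [0, 0, 0.48, 0, -1],
    [0, 0, 0.48, 0, -1],
    [0, 0, 0.48, 0, -1],
    [0, 0, 0.48, 0, -1],
    [0, 0, 0.48, 0, -1]
  ]
}}

```text
clock: 16.08
position: [0.5545, 0.0023, 0.1123]
ee_rot: [0.134, 0.991, 0.0, 0.0]
ft_force: [-0.0, 0.6, -0.3]
grip_width: -0.001
grasp_force: 0.0
```

Emit:
{"op": "carry_out", "data": {
  "deltas": [
    [0, 0, -0.3, 0, -1],
    [0, 0, -0.6, 0, -1],
    [0, 0, -1, 0, -1],
    [0, 0, -1, 0, -1],
    [0, 0, -1, 0, -1],
    [0, 0, -1, 0, -1]
  ]
}}

```text
clock: 16.82
position: [0.5539, 0.0024, 0.261]
ee_rot: [0.134, 0.991, -0.0, -0.001]
ft_force: [0.4, -1.3, -0.3]
grip_width: -0.004
grasp_force: 0.0
```

Emit:
{"op": "carry_out", "data": {
  "deltas": [
    [0, 0, -0.3, 0, -1],
    [0, 0, -0.6, 0, -1],
    [0, 0, -0.95, 0, -1],
    [0, 0, -0.95, 0, -1],
    [0, 0, -0.95, 0, -1],
    [0, 0, -0.95, 0, -1]
  ]
}}

```text
clock: 17.58
position: [0.5541, 0.0025, 0.4032]
ee_rot: [0.134, 0.991, -0.0, -0.001]
ft_force: [1.2, -0.2, -0.5]
grip_width: 0.008
grasp_force: 0.0
```

Run:
```python
from h import *
go((.574,.125,.40),(.597,.245,.40),(.597,.245,.257))
p=camera("top"); c=cloud(p); im=p["img"].astype(int)
b=(p["depth"]>0)&(im[...,2]>im[...,0]+30)&(im[...,2]>im[...,1]+15)&(np.hypot(c[...,0]-.56,c[...,1]-.08)<.28)&(c[...,2]>.2)
L=c[b]; d=(L[:,:2]-[.576,.135])@[.19,.982]; print(len(L),d.max(),np.degrees(np.median(np.arctan2(L[:,2]-.081,-d))))
```

```text
(0.574, 0.125, 0.4) [0.09 0.82 0.02]
(0.597, 0.245, 0.4) [ 0.06  0.81 -0.  ]
(0.597, 0.245, 0.257) [-0.    0.    0.95]
481 0.041469568260712936 100.13434085952976
```

Emit:
{"op": "carry_out", "data": {
  "deltas": [
    [0.03, 0.3, 0, 0, -1],
    [0.06, 0.6, 0, 0, -1],
    [0.09, 0.82, 0, 0, -1],
    [0.09, 0.82, 0, 0, -1],
    [0.09, 0.82, 0, 0, -1]
  ]
}}

```text
clock: 18.25
position: [0.5741, 0.1236, 0.4043]
ee_rot: [0.134, 0.991, -0.0, -0.0]
ft_force: [-0.0, -0.4, 0.1]
grip_width: -0.001
grasp_force: 0.0
```

Emit:
{"op": "carry_out", "data": {
  "deltas": [
    [0.03, 0.3, 0, 0, -1],
    [0.05, 0.6, 0, 0, -1],
    [0.06, 0.84, 0, 0, -1],
    [0.06, 0.84, 0, 0, -1],
    [0.06, 0.84, 0.1, 0, -1],
    [0.06, 0.84, 0.4, 0, -1],
    [0.06, 0.84, 0.7, 0, -1],
    [0.06, 0.84, 0.95, 0, -1],
    [0.06, 0.84, 0.95, 0, -1],
    [0.06, 0.84, 0.95, 0, -1]
  ]
}}

```text
clock: 19.5
position: [0.5995, 0.2474, 0.2641]
ee_rot: [0.135, 0.991, 0.001, 0.001]
ft_force: [1.1, 0.2, 1.3]
grip_width: -0.001
grasp_force: 0.0
```

Run:
```python
from h import *
p=camera("side"); cv2.imwrite("pics/side4.png",cv2.resize(p["img"][80:300,240:520,::-1],None,fx=2.7,fy=2.7,interpolation=cv2.INTER_CUBIC))
# push plan: leading tip corner at r on outer face, H half thickness
h=np.array([.576,.135]);u=np.array([.19,.982]); r=.17; H=.015
M=Ro.from_quat(manip.get_obs()["ee_rot"]); p0=np.array(manip.get_obs()["position"])
for a in np.radians([100,90,80,70,60,50,40,30,20,10,0]):
    U=-r*np.cos(a)+.004*np.sin(a)+H; z=.081+r*np.sin(a)+.004*np.cos(a)+.022
    t=np.r_[h+u*U,z]; print(round(np.degrees(a)),t.round(3),(M.inv().apply(t-p0)*1000).round())
```

```text
100 [0.585 0.183 0.27 ] [ -3. -67.  -5.]
90 [0.58  0.154 0.273] [ -6. -96.  -9.]
80 [0.574 0.125 0.271] [  -8. -126.   -7.]
70 [0.569 0.096 0.264] [ -10. -154.    0.]
60 [0.563 0.07  0.252] [ -12. -181.   12.]
50 [0.559 0.045 0.236] [ -14. -206.   28.]
40 [0.555 0.024 0.215] [ -16. -227.   49.]
30 [0.551 0.007 0.191] [ -17. -245.   73.]
20 [ 0.549 -0.006  0.165] [ -18. -258.   99.]
10 [ 0.547 -0.014  0.136] [ -19. -267.  128.]
0 [ 0.547 -0.017  0.107] [ -19. -270.  157.]
```

View pics/side4.png

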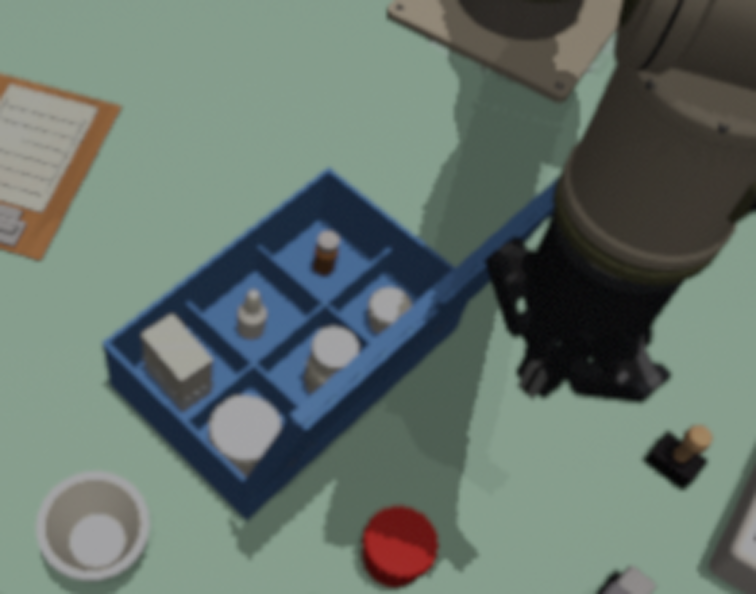

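The lid is still open and the gripper hangs clear outside it. Its knuckles stick out along the closing axis, at about (510,280), so I'll turn the tool about 86° to lead with the slim side.

```bash
python3 -c "
from h import *
print(manip.get_obs()['joint_pos'].round(2))"
```

```text
[-0.94  0.43  0.67  1.41 -0.27  1.39  1.03]
```

Emit:
{"op": "carry_out", "data": {
  "deltas": [
    [0, 0.1, -0.3, 0.2, -1],
    [0, 0.1, -0.3, 0.5, -1],
    [0, 0.1, -0.3, 0.8, -1],
    [0, 0.1, -0.3, 1, -1],
    [0, 0.1, -0.3, 1, -1],
    [0, 0.1, -0.3, 1, -1]
  ]
}}

```text
clock: 20.3
position: [0.6032, 0.2627, 0.3082]
ee_rot: [0.385, 0.923, 0.001, 0.0]
ft_force: [0.8, -0.5, -0.8]
grip_width: -0.002
grasp_force: 0.0
```

```bash
python3 -c "
from h import *
o=manip.get_obs();print(o['joint_pos'].round(2), Ro.from_quat(o['ee_rot']).as_matrix()[:,0], o['position'])"
```

```text
[-1.01  0.46  0.77  1.31 -0.31  1.49  0.52] [-7.03782969e-01  7.10414980e-01 -2.99584746e-04] [0.60320554 0.26274534 0.30822473]
```

Emit:
{"op": "carry_out", "data": {
  "deltas": [
    [0, 0, 0, 0.3, -1],
    [0, 0, 0, 0.6, -1],
    [0, 0, 0, 1, -1],
    [0, 0, 0, 1, -1],
    [0, 0, 0, 1, -1]
  ]
}}

```text
clock: 20.92
position: [0.603, 0.2628, 0.3075]
ee_rot: [0.61, 0.793, 0.0, 0.0]
ft_force: [0.1, 0.6, -0.1]
grip_width: 0.003
grasp_force: 0.0
```

Emit:
{"op": "carry_out", "data": {
  "deltas": [
    [0, 0, 0, 0.3, -1],
    [0, 0, 0, 0.6, -1],
    [0, 0, 0, 0.87, -1],
    [0, 0, 0, 0.87, -1],
    [0, 0, 0, 0.87, -1]
  ]
}}

```text
clock: 21.55
position: [0.603, 0.2628, 0.3073]
ee_rot: [0.773, 0.634, 0.0, -0.0]
ft_force: [0.3, 0.1, 0.5]
grip_width: 0.0
grasp_force: 0.0
```

Run:
```python
from h import *
o=manip.get_obs();print(o['joint_pos'].round(2), Ro.from_quat(o['ee_rot']).as_matrix()[:,0], o['position'])
h=np.array([.576,.135]);u=np.array([.19,.982]); r=.17; H=.011
M=Ro.from_quat(o["ee_rot"]); p0=np.array(o["position"])
for a in np.radians([100,90,80,70,60,50,40,30,20,10,0]):
    U=-r*np.cos(a)+.004*np.sin(a)+H; z=.081+r*np.sin(a)+.004*np.cos(a)+.022
    t=np.r_[h+u*U,z]; print(round(np.degrees(a)),t.round(3),(M.inv().apply(t-p0)/.15).round(2))
```

```text
[-1.11  0.52  0.96  1.32 -0.42  1.51 -0.39] [1.94916925e-01 9.80819747e-01 1.30483577e-04] [0.60295304 0.26277261 0.30733445]
100 [0.584 0.179 0.27 ] [-0.57 -0.01  0.25]
90 [0.579 0.15  0.273] [-0.77 -0.01  0.23]
80 [0.573 0.121 0.271] [-0.97 -0.01  0.24]
70 [0.568 0.092 0.264] [-1.16 -0.01  0.29]
60 [0.563 0.066 0.252] [-1.34 -0.01  0.37]
50 [0.558 0.042 0.236] [-1.51 -0.01  0.48]
40 [0.554 0.02  0.215] [-1.65 -0.01  0.61]
30 [0.55  0.003 0.191] [-1.77 -0.01  0.77]
20 [ 0.548 -0.01   0.165] [-1.85 -0.01  0.95]
10 [ 0.546 -0.018  0.136] [-1.91 -0.    1.14]
0 [ 0.546 -0.021  0.107] [-1.93 -0.    1.34]
```

Emit:
{"op": "carry_out", "data": {
  "deltas": [
    [0, 0, 0.12, 0, -1],
    [-0.1, 0, 0.25, 0, -1],
    [-0.2, 0, 0.25, 0, -1],
    [-0.3, 0, 0.25, 0, -1],
    [-0.4, -0.01, 0.25, 0, -1],
    [-0.45, -0.01, 0.25, 0, -1],
    [-0.5, -0.01, 0.25, 0, -1],
    [-0.54, -0.01, 0.25, 0, -1],
    [-0.58, -0.01, 0.25, 0, -1],
    [-0.62, -0.01, 0.25, 0, -1],
    [-0.66, -0.01, 0.24, 0, -1],
    [-0.7, -0.01, 0.24, 0, -1],
    [-0.74, -0.01, 0.24, 0, -1],
    [-0.78, -0.01, 0.24, 0, -1],
    [-0.82, -0.01, 0.24, 0, -1],
    [-0.86, -0.01, 0.24, 0, -1],
    [-0.9, -0.01, 0.24, 0, -1],
    [-0.94, -0.01, 0.24, 0, -1],
    [-0.97, -0.01, 0.24, 0, -1]
  ]
}}

```text
clock: 23.92
position: [0.5723, 0.1201, 0.2712]
ee_rot: [0.774, 0.633, -0.0, -0.0]
ft_force: [0.3, 0.9, -0.7]
grip_width: 0.001
grasp_force: 0.6
```

Run:
```python
from h import *
p=camera("side"); cv2.imwrite("pics/side5.png",cv2.resize(p["img"][60:280,220:500,::-1],None,fx=2.7,fy=2.7,interpolation=cv2.INTER_CUBIC))
print(manip.get_obs()["position"],manip.get_obs()["ft_force"])
```

```text
[0.57223587 0.11951161 0.27129908] [ 0.42107607  1.01086946 -0.50385964]
```

View pics/side5.png

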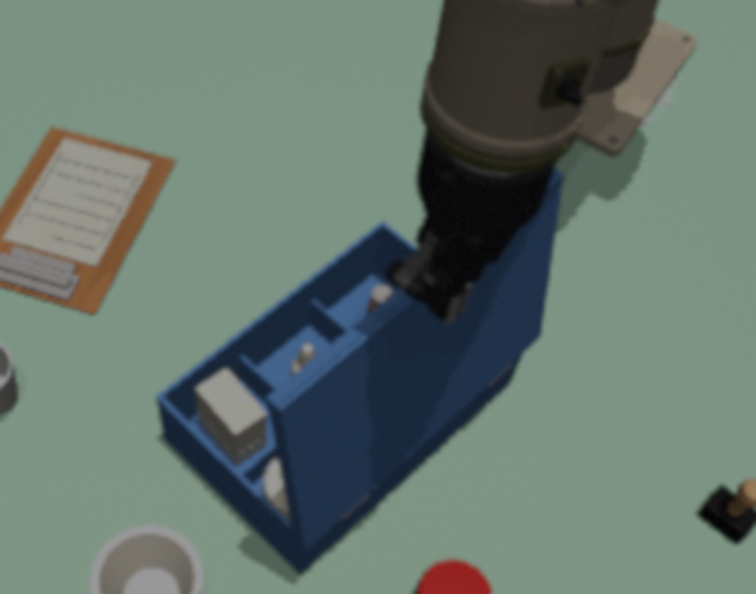

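The lid is now at about 80°, with the fingertips near (450,290) on its outer face and about 1 N of force. I'll follow the arc down.

Emit:
{"op": "carry_out", "data": {
  "deltas": [
    [-0.05, 0, 0.01, 0, -1],
    [-0.1, 0, 0.02, 0, -1],
    [-0.15, 0, 0.04, 0, -1],
    [-0.19, 0, 0.05, 0, -1],
    [-0.24, 0, 0.07, 0, -1],
    [-0.28, 0, 0.09, 0, -1],
    [-0.33, 0, 0.11, 0, -1],
    [-0.37, 0, 0.13, 0, -1],
    [-0.41, 0, 0.16, 0, -1],
    [-0.46, 0, 0.18, 0, -1],
    [-0.5, 0, 0.21, 0, -1],
    [-0.54, 0, 0.24, 0, -1],
    [-0.58, 0, 0.27, 0, -1],
    [-0.61, 0, 0.3, 0, -1],
    [-0.65, 0, 0.34, 0, -1],
    [-0.68, 0, 0.37, 0, -1],
    [-0.71, 0, 0.41, 0, -1],
    [-0.74, 0, 0.45, 0, -1],
    [-0.77, 0, 0.49, 0, -1],
    [-0.8, 0, 0.53, 0, -1]
  ]
}}

```text
clock: 26.48
position: [0.5484, 0.0029, 0.1913]
ee_rot: [0.774, 0.633, 0.0, -0.0]
ft_force: [0.4, -0.2, 1.1]
grip_width: -0.003
grasp_force: 0.3
```

Run:
```python
from h import *
p=camera("side"); cv2.imwrite("pics/side6.png",cv2.resize(p["img"][60:280,220:500,::-1],None,fx=2.7,fy=2.7,interpolation=cv2.INTER_CUBIC))
go((.546,-.021,.107),(.546,-.021,.104)); print(manip.get_obs()["position"],manip.get_obs()["ft_force"])
```

```text
(0.546, -0.021, 0.107) [-0.15  0.02  0.56]
(0.546, -0.021, 0.104) [0.   0.   0.02]
[0.54794016 0.00215774 0.19067938] [-1.12313871  0.09298061 -0.93317792]
```

View pics/side6.png

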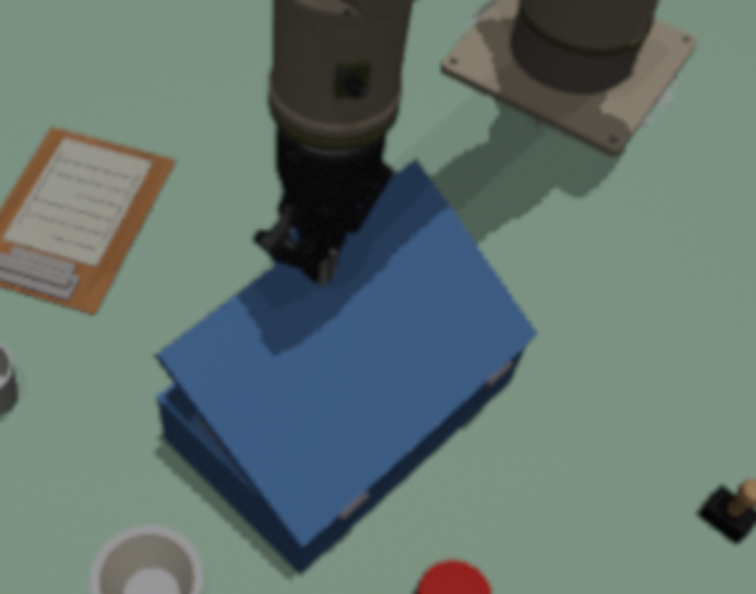

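The lid is at about 30°, with the fingertips near (315,265) just inside its free edge. I'll finish the arc, pressing in by about 2 mm.

Emit:
{"op": "carry_out", "data": {
  "deltas": [
    [-0.03, 0, 0.05, 0, -1],
    [-0.05, 0, 0.1, 0, -1],
    [-0.07, 0, 0.14, 0, -1],
    [-0.09, 0, 0.19, 0, -1],
    [-0.11, 0, 0.24, 0, -1],
    [-0.12, 0, 0.28, 0, -1],
    [-0.13, 0, 0.33, 0, -1],
    [-0.14, 0, 0.38, 0, -1],
    [-0.14, 0, 0.43, 0, -1],
    [-0.15, 0, 0.48, 0, -1],
    [-0.15, 0, 0.52, 0, -1],
    [-0.15, 0, 0.55, 0, -1],
    [-0.15, 0, 0.57, 0, -1],
    [-0.15, 0, 0.57, 0, -1],
    [-0.15, 0, 0.57, 0, -1],
    [-0.15, 0, 0.57, 0, -1]
  ]
}}

```text
clock: 28.52
position: [0.5441, -0.0191, 0.107]
ee_rot: [0.774, 0.633, 0.0, -0.0]
ft_force: [-5.7, 0.4, 12.5]
grip_width: 0.003
grasp_force: 6.0
```

Run:
```python
from h import *
def lid():
    for n in ("top","side"):
        p=camera(n); c=cloud(p); im=p["img"].astype(int)
        b=(p["depth"]>0)&(im[...,2]>im[...,0]+30)&(im[...,2]>im[...,1]+15)&(np.hypot(c[...,0]-.556,c[...,1]-.05)<.2)&(c[...,2]>.07)
        L=c[b]; d=-(L[:,:2]-[.576,.135])@[.19,.982]; k=np.polyfit(d,L[:,2],1); print(n,len(L),"slope",k[0].round(4),"z@.19",np.polyval(k,.19).round(4))
lid(); o=manip.get_obs(); print(o["position"],o["ft_force"])
```

```text
top 4912 slope 0.057 z@.19 0.0945
side 8349 slope 0.0039 z@.19 0.0858
[ 0.54409187 -0.01910628  0.10705801] [-5.41957933  0.28584728 12.0604859 ]
```

Emit:
{"op": "carry_out", "data": {
  "deltas": [
    [0, 0, -0.1, 0, -1],
    [0, 0, -0.4, 0, -1],
    [0, 0, -0.7, 0, -1],
    [0, 0, -1, 0, -1],
    [0, 0, -1, 0, -1],
    [0, 0, -1, 0, -1],
    [0, 0, -1, 0, -1]
  ]
}}

```text
clock: 29.5
position: [0.5436, -0.019, 0.2554]
ee_rot: [0.774, 0.633, -0.001, -0.0]
ft_force: [-0.2, -1.2, -0.1]
grip_width: 0.004
grasp_force: 0.0
```

Emit:
{"op": "carry_out", "data": {
  "deltas": [
    [0, 0, -0.3, 0, -1],
    [0, 0, -0.6, 0, -1],
    [0, 0, -0.9, 0, -1],
    [0, 0, -1, 0, -1],
    [0, 0, -1, 0, -1],
    [0, 0, -1, 0, -1],
    [0, 0, -1, 0, -1]
  ]
}}

```text
clock: 30.38
position: [0.5437, -0.019, 0.4051]
ee_rot: [0.774, 0.633, -0.001, -0.001]
ft_force: [-0.7, 0.0, 0.6]
grip_width: -0.002
grasp_force: 0.0
```

Run:
```python
from h import *
for n in ("top","side"):
    p=camera(n); c=cloud(p); im=p["img"].astype(int)
    if n=="side": cv2.imwrite("pics/side7.png",cv2.resize(p["img"][60:280,220:500,::-1],None,fx=2.7,fy=2.7,interpolation=cv2.INTER_CUBIC))
    b=(p["depth"]>0)&(im[...,2]>im[...,0]+30)&(im[...,2]>im[...,1]+15)&(np.hypot(c[...,0]-.556,c[...,1]-.05)<.2)&(abs(c[...,2]-.09)<.02)
    L=c[b]; d=-(L[:,:2]-[.576,.135])@[.19,.982]; k=np.polyfit(d,L[:,2],1); print(n,len(L),"slope",k[0].round(4),"z@.19",np.polyval(k,.19).round(4))
o=manip.get_obs(); print(o["position"],o["ft_force"])
```

```text
top 1841 slope 0.0 z@.19 0.0847
side 8786 slope 0.0025 z@.19 0.0856
[ 0.5438155  -0.01903412  0.40557891] [-0.07244567 -0.41268827 -0.34501219]
```

View pics/side7.png

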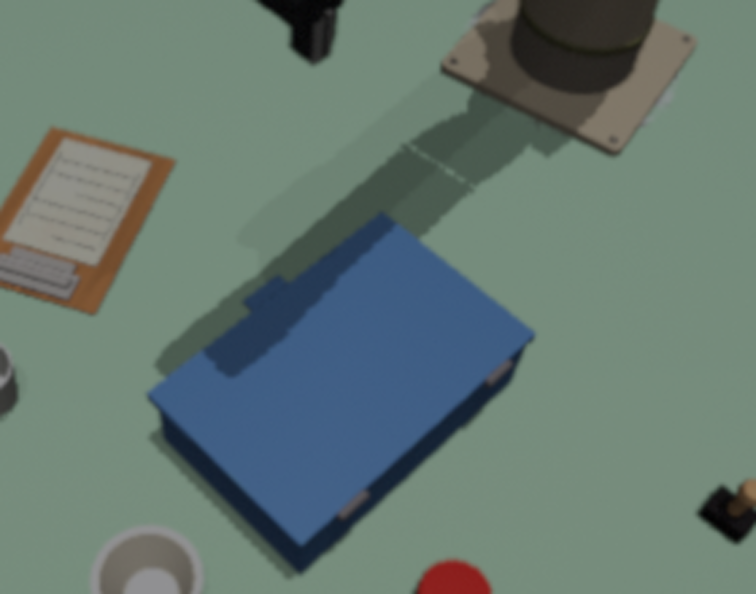

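The lid lies flat and shut, with its top at 85 mm and the tab at (268,293). The arm is clear, so I'm handing in.

```bash
python3 -c "
from workcell import ticket
print(ticket.hand_in())"
```

```text
the job is handed in; nothing more can be done
None
```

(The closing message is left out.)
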